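Heft two ballast tins and load the full one into the spring-pusher bay

ROBOT

A 6-joint arm with a two-finger parallel gripper is mounted at the origin on the work surface. World frame = base frame: x ahead of the robot, y to its left, z up, the work surface at z = 0. Lengths are in m, angles in degrees, forces in N, time in s.
With the tool pointing down it reaches from about 0.35 to 0.875 m from the base axis. Payload 4.2 kg.
Tool frame: the origin (TCP) lies at the very end of the fingers, on their centre line; the grasp point (between the pads) lies 19 mm behind it; z points along the fingers, y is the line along which they close (so a half turn about z gives the same grasp; the last joint's range is limited). The gripper opens to 87 mm and grips with 3 to 60 N. Pads are 19 mm wide; open, the fingers measure 117 mm over their backs; the gripper's body (75 mm by 190 mm) begins 51 mm behind the grasp point.
Start: joints at [84.316, 22.042, 0.453, 0, -68.411, -14.817], TCP at [0.219, 0.585, 0.187] pointing down, gripper open.
Joint ranges: [-179.83, 179.83], [-69.29, 118.12], [-61.27, 80.66], [-181.25, 117.63], [-171.15, -9.14], [-177.46, 177.46]. Speed limits (degrees/s): [159.86, 159.86, 180, 180, 180, 180].

INTERFACE

Orientations are given as a 3x3 rotation matrix whose columns are the frame's x, y, z axes.
In Python, from station import monitor, cams, ticket gives the robot as it stands.
- The arm moves only by the tool drive_tool, never from a script. Its argument "moves" is a list of rows, each an object with "delta_pos": the shift along the tool's x, y, z in mm, a list of three; "turn": the turn about the tool's z in rad; "claw": the opening, from 0 (shut) to 1 (fully open). A call has 1 to 12 rows; each row shifts and turns the commanded pose from where the row before left it, along the tool's axes as they then stand; what a row does not reach is not made up. A row lasts 1/8 s, in which the tool goes at most 62.5 mm and 10.7 degrees, less where a joint would pass 70% of its speed; a pose out of reach is approached as far as the arm can. A call is refused whole if a number of a shift passes 62.5 or a number of a turn 0.188, either way. A call with a gripper value outside its range is refused whole. The fingers move at their own pace and stop on an object; the grip force is fixed at half the most. Time passes only in rows, so rows that do not move let the fingers close. It gives the time, the measured TCP pose, the force, the opening and the grip force at its end, in the units of the state.
- monitor.sense(): the state, without advancing time (a new reading comes with each control period).
- cams.capture(name): name is "scene" or "side" or "wrist"; returns a dict with "color" (480x640x3 uint8, red, green, blue), "range_z" (480x640 float32, m along the optical axis (not along the pixel's ray), 0 where there is no reading), "vertical_fov" (degrees; the focal length in pixels is half the picture's height over the tangent of half this angle, whatever the lens; pixels are square), "cx", "cy" (the principal point, pixels), "dist" ([k1, k2, p1, p2, k3] as OpenCV has them; the pictures are not rectified), "extrinsics" (4x4, takes a point from camera to world coordinates). Camera axes: x right, y down, z forward; pixel columns grow to the right and rows downward; lengths in m; the calibration is good to about 2 mm. A picture is of the moment at which its call begins.
- ticket.finish_job(): hands the job in; it is judged then, once.
The state is a dict: "time_s": time; "joints": joint angles; "joint_velocities": joint speeds; "effort": joint torques, N m; "tcp_pos": TCP position; "ee_rot": TCP orientation; "wrist_force": force on the tool from outside, world axes, zero at the start; "moment": the same for the moment, N m; "gripper_width": opening from 0.0 (shut) to 1.0 (fully open); "gripper_force": force on a finger pad.
Only numpy, scipy, OpenCV 4.12 (cv2) and the standard library are available. Lean on these libraries where they do the work, as an engineer would, in place of code of your own. Each camera call takes 0.05 s, during which the arm holds its last target. There are 200 camera calls.

TASK

Two look-alike closed ballast tins stand on the beech shelf: lift each clear in turn to feel which is the heavier, full one. Put the lighter back upright where it stood, and load the heavier upright into the spring-pusher bay: press it back against the spring paddle, let it down behind the front stop until it stands flat on the track floor, and let go. Do not force the paddle against its end stop or slam the tin into the bay, do not tip the tins over, and leave everything else where it is.

Things in the scene. Friction and masses are not known exactly. Their poses are not given: they have to be found in the camera images.
- shelf: Low beech shelf on the table, board 270 mm (its x, away from the robot) by 700 mm (its y); its top is 60 mm above the table. Origin at table height under the board's centre; x points to the back, z up.
- tin_p_center (a point): Closed tinplate ballast tin with slip-on lid and paper band, standing on the shelf: 64 mm along its x, 56 along its y, 86 high. The point is its centre, half-way up; z up. The two tins look alike; each weighs 0.25 to 0.75 kg and they differ by 0.1 kg or more, which is felt only by lifting. Either may be the heavier and stand left or right.
- tin_q_center (a point): Closed tinplate ballast tin with slip-on lid and paper band, standing on the shelf: 64 mm along its x, 56 along its y, 86 high. The point is its centre, half-way up; z up. The two tins look alike; each weighs 0.25 to 0.75 kg and they differ by 0.1 kg or more, which is felt only by lifting. Either may be the heavier and stand left or right.
- mount: Steel mounting plate of the spring-pusher bay, fixed flat on the shelf: 215 mm along its x (to the back), 78 along y, 3 thick. Origin centred under it, at the shelf's top; z up. An aluminium track, 155 mm long, is clamped on it along its x axis, centred up to 20 mm ahead of or behind the plate's centre: this shift is not measured, find it by touch or sight. The track stays put below 50 N.
- bay_floor (a point): Point on the track's floor, 6 mm above the shelf, over the plate's centre; axes as the plate. Heights above this floor: two side guides 10 mm (60 mm apart inside, 4 thick), front stop 16 mm, paddle 62 mm (50 wide, 5 thick). The bay is open above.
- bay_stop (a point): Where the middle of the front stop's top inner edge would be if the track were centred (75 mm from bay_floor towards the robot, -x); the true stop, a 3 mm plate across the track, is up to 20 mm ahead of or behind it along x. Behind the stop's inner face the paddle's front face is 20 mm away at rest, 64 mm with a tin seated (its 64 mm side along x), 71 mm at its rigid end stop.
- pusher (a joint): How far the spring paddle is pushed back, m: 0 at rest (bay empty), 0.044 with a tin seated against the front stop, 0.051 hard on its end stop. The spring pushes it forward with 4 N at rest, 6.6 N at the end, and is damped. Forced means a tin pressing with over 25 N while the paddle is on its end stop; slammed, a contact force over 80 N in the bay.
- chute: Sheet-metal chute fixed to the shelf beside the tins, not to be used: a 90 mm wide trough with 36 mm sides, rising at 30 degrees to the back from its mouth. Origin on the shelf's top, 5 mm nearer the robot than the mouth, on the centre line; the upper end is 265 mm behind the origin and 195 mm above the shelf.
- cup: Tin cup, 68 mm across, 75 mm high, on the shelf; origin under its centre. Bystander.
- washers: Stack of steel ballast washers, 38 mm across, 27 mm high, on the shelf; origin under its centre. Bystander.
- stopper: Black rubber stopper, 30 mm across, 28 mm high, on the shelf between the tins; origin under its centre. Bystander.
- clip_a: Blue plastic sonde clip, 48 by 36 by 12 mm, on the shelf; origin under its middle. Bystander.
- clip_b: The other blue plastic sonde clip, same size, on the shelf; origin under its middle. Bystander.
- sonde: White radiosonde lying on the table, body 100 by 58 by 40 mm with a thin sensor boom along its +x; origin under its body's centre. Bystander.
- spool: White string spool, 60 mm across, 45 mm high, standing on the table; origin under its centre. Bystander.
Things that resemble listed ones, but are neither listed nor needed, are in the scene too. What is shaped like the part that bears tin_p_center but purple is not meant.

How it is judged (in metres and radians):
On the way, in this order (a step that is already met when the one before it is completed fails the run):
1. the lighter tin is lifted at least 8 mm clear of the shelf while the heavier stands on it (((height (world z) of tin_p_center above 0.111 m and contact force between tin_q and shelf above 4.55 N) or (height (world z) of tin_q_center above 0.111 m and contact force between tin_p and shelf above 4.55 N))), for 0.3 s.
2. the heavier tin is lifted at least 8 mm clear of the shelf while the lighter stands on it (((height (world z) of tin_p_center above 0.111 m and contact force between tin_q and shelf between 1.5 and 4.55 N) or (height (world z) of tin_q_center above 0.111 m and contact force between tin_p and shelf between 1.5 and 4.55 N))), for 0.3 s.
At the end, for the whole second after the job is handed in: The heavier tin is let go, upright (0.05 rad), at rest and flat on the track floor (4 mm), within 6 mm of the bay's centre line, between front stop and paddle (paddle pushed back 42 to 50.5 mm); the lighter tin (under 4.55 N) is let go, upright, at rest on the shelf within 40 mm of its start (((value of joint pusher between 0.042 and 0.0505 m and z of tin_p_center in the frame of mount below 0.053 m and angle between each of tin_p_center, tin_q_center's own z axis and vertical below 0.05 rad and y of tin_p_center in the frame of mount between -0.006 and 0.006 m and x of tin_p_center in the frame of mount between -0.07 and -0.01 m and linear speed of each of tin_p, tin_q below 0.02 m/s and distance of tin_q_center from where it was at the start of the episode below 0.04 m and contact force between tin_q and shelf between 1.5 and 4.55 N) or (value of joint pusher between 0.042 and 0.0505 m and z of tin_q_center in the frame of mount below 0.053 m and angle between each of tin_q_center, tin_p_center's own z axis and vertical below 0.05 rad and y of tin_q_center in the frame of mount between -0.006 and 0.006 m and x of tin_q_center in the frame of mount between -0.07 and -0.01 m and linear speed of each of tin_q, tin_p below 0.02 m/s and distance of tin_p_center from where it was at the start of the episode below 0.04 m and contact force between tin_p and shelf between 1.5 and 4.55 N))); the robot touches nothing.
It fails at once if the paddle is forced against its end stop: pushed back over 50.5 mm with a tin pressing on the bay with more than 25 N (value of joint pusher above 0.0505 m and contact force between any of tin_p, tin_q and mount above 25 N).
It fails at once if a tin is slammed into the bay or jammed in it: contact force over 80 N (contact force between any of tin_p, tin_q and mount above 80 N).
It fails at once if a tin is tipped by more than 0.7 rad (angle between any of tin_p_center, tin_q_center's own z axis and vertical above 0.7 rad).
It fails at once if a bystander (cup, washers, stopper, clips, sonde or spool) is moved more than 25 mm (distance of any of cup, washers, stopper, clip_a, clip_b, sonde, spool from where it was at the start of the episode above 0.025 m).
It also fails if it takes over 72 s, if anything falls off the work surface, if the arm or the gripper's body presses on something with over 40 N, if the wrist force passes 120 N, or if a joint passes its speed limit or range.

## Working session

There is one attempt and no reset: what is moved stays moved. The work goes in short steps, Python scripts to look and compute and a tool call to move; the robot and the scene stay as the last step left them, time stands still between calls to the robot, and variables do not carry over. Pictures are saved under pics/ and viewed, at most 10 in all, crops included, and the job is handed in when it is done.

Besides the shell and the picture viewer there is one more tool, called after "Request:" as a command line: name --argument value ..., lists and objects as JSON in quotes. drive_tool: Moves the arm, as the interface text tells. Its arguments: {"type":"object","properties":{"moves":{"type":"array","items":{"type":"object","properties":{"delta_pos":{"type":"array","items":{"type":"number"}},"turn":{"type":"number"},"claw":{"type":"number"}}}}},"required":["moves"]}

```bash
mkdir -p pics; ls
cat > h.py <<'E'
import numpy as np, cv2
from station import monitor, cams, ticket
def cap(n):
    d=cams.capture(n); np.savez('%s.npz'%n, **{k:np.array(v) for k,v in d.items()}); return d
def load(n): return dict(np.load('%s.npz'%n))
def K(d):
    f=240/np.tan(np.radians(float(d['vertical_fov']))/2)
    return np.array([[f,0,float(d['cx'])],[0,f,float(d['cy'])],[0,0,1]])
def rays(d,px):
    p=cv2.undistortPoints(np.array(px,float).reshape(-1,1,2),K(d),np.array(d['dist'],float)).reshape(-1,2)
    return np.c_[p,np.ones(len(p))]
def onplane(d,px,z):
    E=np.array(d['extrinsics']); r=rays(d,px)@E[:3,:3].T; o=E[:3,3]
    return o+r*((z-o[2])/r[:,2])[:,None]
def cloud(d):
    v,u=np.mgrid[0:480,0:640]; r=rays(d,np.c_[u.ravel(),v.ravel()])
    E=np.array(d['extrinsics']); P=(r*np.array(d['range_z']).reshape(-1,1))@E[:3,:3].T+E[:3,3]
    return P.reshape(480,640,3)
def proj(d,P):
    E=np.linalg.inv(np.array(d['extrinsics'])); 
    return cv2.projectPoints(np.array(P,float).reshape(-1,1,3),cv2.Rodrigues(E[:3,:3])[0],E[:3,3],K(d),np.array(d['dist'],float))[0].reshape(-1,2)
E
python3 - <<'E'
from h import *
for n in('scene','side'):
    d=cap(n); cv2.imwrite('pics/%s0.png'%n,d['color'][:,:,::-1]); print(n,np.round(d['extrinsics'],3).tolist(),d['vertical_fov'],d['dist'])
s=monitor.sense(); print(s['tcp_pos'],s['ee_rot'],s['wrist_force'],s['gripper_width'],s['time_s'])
E
```

```text
pics
scene [[0.197, 0.635, -0.747, 1.243], [0.98, -0.136, 0.143, -0.135], [-0.011, -0.76, -0.649, 0.761], [0.0, 0.0, 0.0, 1.0]] 50.60460888490318 [-0.12788628  0.          0.          0.          0.        ]
side [[-0.886, -0.325, 0.332, 0.143], [-0.464, 0.622, -0.631, 0.621], [-0.002, -0.713, -0.701, 0.761], [0.0, 0.0, 0.0, 1.0]] 54.884669258530586 [-0.11317822  0.          0.          0.          0.        ]
[0.21864876 0.58487313 0.18648067] [[ 9.36636243e-01 -3.50303014e-01 -5.89203741e-04]
 [-3.50303499e-01 -9.36634473e-01 -1.82296477e-03]
 [ 8.67215193e-05  1.91385501e-03 -9.99998165e-01]] [0.180136   0.34175477 0.29190955] 1.0004752409582887 0.1
```

View pics/scene0.png

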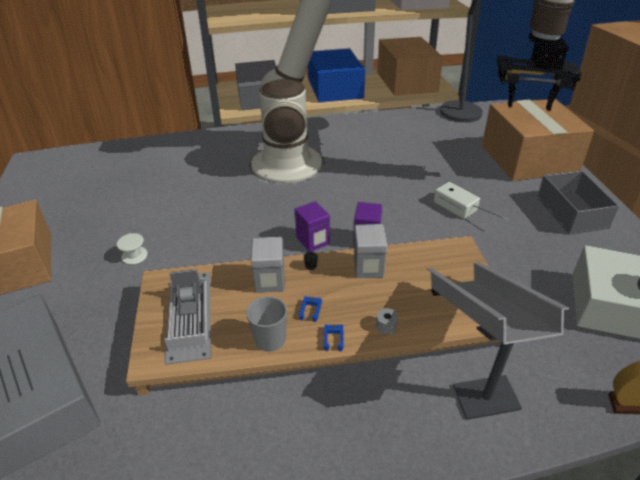

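View pics/side0.png

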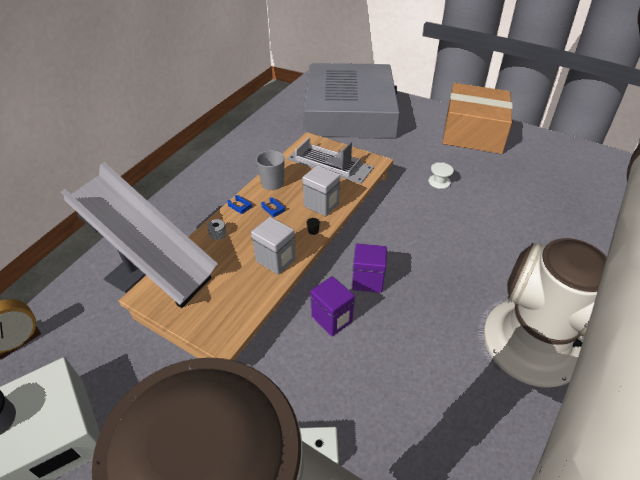

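Scene: grey tins at (268,265) and (370,250), bay at (188,315) with its paddle on the robot side, stopper at (311,260), and purple decoys in front of the shelf. Side shows the tins at (320,190) and (273,245), and the bay at (330,158). Next I measure from the depth images.

Run:
```python
from h import *
for n in('scene','side'):
    d=load(n);P=cloud(d);c=d['color'].astype(int)
    hsv=cv2.cvtColor(d['color'],cv2.COLOR_RGB2HSV)
    grey=(hsv[...,1]<60)
    z=P[...,2]
    m=((z>.138)&(z<.154)&grey&(P[...,0]>.3)&(P[...,0]<.8)&(abs(P[...,1])<.4)).astype(np.uint8)
    k,l,st,ce=cv2.connectedComponentsWithStats(m)
    for i in range(1,k):
        if st[i,4]>80:
            q=P[l==i]; r=cv2.minAreaRect((q[:,:2]*1000).astype(np.float32)); print(n,'top',st[i,4],ce[i].round(),np.round(r[0]),np.round(r[1]),round(r[2],1),np.median(q[:,2]).round(4))
    # wood
    w=((hsv[...,0]<22)&(hsv[...,1]>70)&(abs(z-.06)<.006)&(P[...,0]>.3)&(P[...,0]<1)&(abs(P[...,1])<.6))
    q=P[w]; print('shelf',cv2.minAreaRect((q[:,:2]*1000).astype(np.float32)),np.median(q[:,2]))
    # bay region
    b=(grey&(z>.061)&(z<.2)&(P[...,1]<-.2)&(P[...,1]>-.45)&(P[...,0]>.4)&(P[...,0]<.85)).astype(np.uint8)
    k,l,st,ce=cv2.connectedComponentsWithStats(b)
    for i in range(1,k):
        if st[i,4]>50:
            q=P[l==i]; r=cv2.minAreaRect((q[:,:2]*1000).astype(np.float32));print(n,'bay',st[i],[np.round(x,1) for x in r],q[:,2].max(),np.percentile(q[:,2],[5,50,95]).round(3))
d=load('scene');s=d['color'][240:380,110:300,::-1]; cv2.imwrite('pics/bay0.png',cv2.resize(s,None,fx=4,fy=4,interpolation=cv2.INTER_CUBIC))
```

```text
scene top 732 [370. 236.] [528.  93.] [57. 70.] 80.2 0.1457
scene top 760 [266. 250.] [ 526. -105.] [55. 67.] 81.9 0.1458
scene top 343 [500. 293.] [711. 261.] [ 42. 102.] 79.9 0.146
scene top 152 [453. 294.] [707. 185.] [10. 99.] 88.5 0.1462
shelf ((585.0479736328125, -62.22174072265625), (1174.5355224609375, 394.3720703125), 76.33744049072266) 0.05927742706387973
scene bay [ 164  269   47   95 3656] [array([ 585.2, -263.8]), array([ 79.2, 216.2]), np.float64(88.4)] 0.12933282080053043 [0.062 0.068 0.113]
scene bay [ 69 375  21  38 453] [array([ 734.5, -438.4]), array([23.1, 61.4]), np.float64(90.0)] 0.09194614951622815 [0.064 0.086 0.091]
side top 529 [321. 177.] [ 526. -104.] [58. 67.] 83.4 0.1451
side top 742 [272. 232.] [528.  94.] [57. 65.] 78.9 0.1452
side top 752 [151. 235.] [709. 222.] [112.  74.] 5.4 0.1457
side top 98 [147. 268.] [677. 282.] [12. 31.] 85.0 0.1453
shelf ((580.7035522460938, -75.02642822265625), (1145.160888671875, 385.4289245605469), 77.1009750366211) 0.05904425758410592
side bay [304 106  20  14 191] [array([ 728.4, -438.6]), array([60.1, 23.5]), np.float64(3.1)] 0.09168912753738578 [0.063 0.079 0.09 ]
side bay [ 287  137   86   47 1640] [array([ 584.5, -260.9]), array([ 80.2, 218.6]), np.float64(89.9)] 0.12951291597940096 [0.062 0.068 0.11 ]
```

View pics/bay0.png

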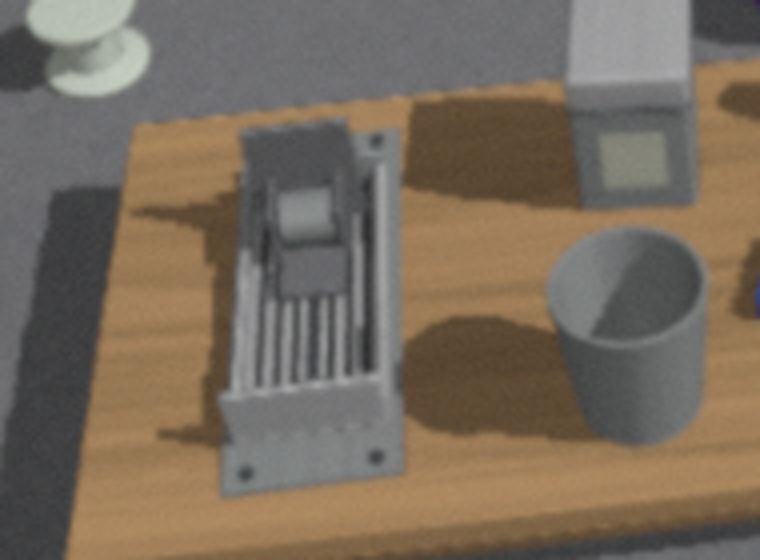

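The crop shows the paddle (top edge about scene px (184,272)), the plunger, the rear wall at (187,339), and the track set back on the plate: the plate shows more at the front right than expected. Next are the paddle, the stop and the yaw angles.

Run:
```python
from h import *
for n in('scene','side'):
    d=load(n);P=cloud(d);x,y,z=P[...,0],P[...,1],P[...,2]
    R=(y<-.21)&(y>-.32)&(x>.45)&(x<.71)
    for lo,hi in((.058,.0605),(.0605,.064),(.064,.069),(.073,.079),(.079,.085),(.085,.1),(.1,.124),(.124,.132)):
        q=P[R&(z>lo)&(z<hi)]
        if len(q)>4: print(n,lo,hi,len(q),'x',np.percentile(q[:,0],[1,5,25,50,75,95,99]).round(3),'y',np.percentile(q[:,1],[1,50,99]).round(3))
    # paddle line direction: fit y->x on paddle top
    q=P[R&(z>.1)&(z<.132)&(x<.56)]; print('paddle slope dx/dy',np.polyfit(q[:,1],q[:,0],1), q[:,1].min(),q[:,1].max())
    # guide tops: z .073-.079
    for s in(-1,1):
        q=P[R&(z>.074)&(z<.079)&((y+.262)*s>.024)&((y+.262)*s<.042)&(x>.52)&(x<.65)]
        if len(q)>5: print('guide',s,len(q),np.polyfit(q[:,0]-.585,q[:,1],1))
    for Y in(.093,-.105):
        q=P[(abs(z-.1455)<.006)&(abs(x-.527)<.045)&(abs(y-Y)<.045)][:,:2]
        h=cv2.convexHull((q*1000).astype(np.float32)); print('tin',Y,[ (np.round(a,1)) for a in cv2.minAreaRect(h)])
d=load('side');s=d['color'][120:200,270:390,::-1]; cv2.imwrite('pics/bay1.png',cv2.resize(s,None,fx=6,fy=6,interpolation=cv2.INTER_CUBIC))
```

```text
scene 0.058 0.0605 1623 x [0.451 0.457 0.531 0.62  0.69  0.706 0.709] y [-0.32  -0.265 -0.21 ]
scene 0.0605 0.064 1264 x [0.457 0.476 0.564 0.657 0.681 0.696 0.707] y [-0.319 -0.254 -0.212]
scene 0.064 0.069 1092 x [0.493 0.538 0.584 0.608 0.629 0.669 0.687] y [-0.3   -0.264 -0.228]
scene 0.073 0.079 375 x [0.514 0.517 0.553 0.591 0.65  0.668 0.669] y [-0.298 -0.259 -0.23 ]
scene 0.079 0.085 160 x [0.514 0.515 0.565 0.666 0.667 0.668 0.669] y [-0.298 -0.26  -0.231]
scene 0.085 0.1 582 x [0.538 0.539 0.551 0.565 0.666 0.668 0.669] y [-0.299 -0.263 -0.233]
scene 0.1 0.124 265 x [0.537 0.537 0.539 0.54  0.541 0.542 0.558] y [-0.288 -0.263 -0.239]
scene 0.124 0.132 88 x [0.533 0.535 0.537 0.539 0.54  0.542 0.542] y [-0.288 -0.262 -0.239]
paddle slope dx/dy [0.0317044  0.54787837] -0.28834910576972017 -0.2381584535411772
guide -1 96 [-0.02130402 -0.29539585]
guide 1 84 [-0.01339241 -0.23180867]
tin 0.093 [array([528.2,  92.7]), array([56.9, 70.5]), np.float64(80.4)]
tin -0.105 [array([ 526.5, -105.3]), array([55.2, 67.2]), np.float64(81.7)]
side 0.058 0.0605 472 x [0.451 0.453 0.466 0.493
[... 289 characters left out ...]
 0.666] y [-0.299 -0.248 -0.227]
side 0.079 0.085 88 x [0.511 0.512 0.515 0.538 0.663 0.666 0.668] y [-0.295 -0.252 -0.231]
side 0.085 0.1 177 x [0.534 0.535 0.541 0.56  0.664 0.667 0.668] y [-0.296 -0.255 -0.234]
side 0.1 0.124 90 x [0.534 0.534 0.535 0.536 0.537 0.54  0.562] y [-0.288 -0.258 -0.236]
side 0.124 0.132 34 x [0.534 0.534 0.536 0.537 0.539 0.541 0.542] y [-0.287 -0.258 -0.237]
paddle slope dx/dy [0.05750054 0.55147774] -0.2884890408597559 -0.2351367053776292
guide -1 37 [-0.02443289 -0.29490666]
guide 1 52 [-0.02616556 -0.23082604]
tin 0.093 [array([528.8,  94.3]), array([57.2, 67. ]), np.float64(78.9)]
tin -0.105 [array([ 525.8, -104.2]), array([58.2, 67.2]), np.float64(83.1)]
```

View pics/bay1.png

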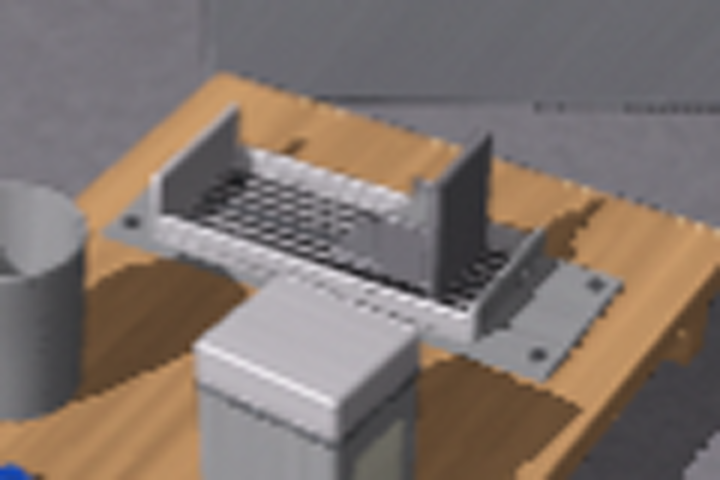

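Two views agree. Left tin is (.5285,.0935), yaw about −10.4°; right tin is (.526,−.105), yaw about −7.6°. Stop inner face x≈.515, paddle face .535 (20 mm apart, as given), and the bay axis passes through (.585,−.263) with yaw about −1.2°. The crop shows the stop at right (px 510,290), the paddle behind it and the guides. Moving now.

Request:
drive_tool --moves '[{"delta_pos": [38.5,29.3,0],"turn": 0,"claw": 1},{"delta_pos": [38.5,29.3,0],"turn": 0,"claw": 1},{"delta_pos": [38.5,29.3,0],"turn": 0,"claw": 1},{"delta_pos": [38.5,29.3,0],"turn": 0,"claw": 1},{"delta_pos": [38.5,29.3,0],"turn": 0,"claw": 1},{"delta_pos": [38.5,29.3,0],"turn": 0,"claw": 1},{"delta_pos": [38.5,29.3,0],"turn": 0,"claw": 1},{"delta_pos": [38.5,29.3,0],"turn": 0,"claw": 1},{"delta_pos": [38.5,29.3,0],"turn": 0,"claw": 1},{"delta_pos": [38.5,29.3,0],"turn": 0,"claw": 1},{"delta_pos": [38.5,29.3,0],"turn": 0,"claw": 1},{"delta_pos": [38.5,29.3,0],"turn": -0.176,"claw": 1}]'

```text
time_s: 1.6
tcp_pos: [0.5289, 0.0928, 0.1871]
ee_rot: [[0.984, -0.176, -0.001], [-0.176, -0.984, -0.0], [-0.001, 0.0, -1.0]]
wrist_force: [-0.4, 0.8, 0.1]
gripper_width: 0.998
gripper_force: 0.0
```

```bash
cat >> h.py <<'E'
def yaw(): R=np.array(monitor.sense()['ee_rot']); return np.degrees(np.arctan2(R[1,0],R[0,0]))
def to(x,y,z,yw=None):
    "tool-frame mm to reach world target; turn (rad) to reach yaw"
    s=monitor.sense();R=np.array(s['ee_rot']);p=np.array(s['tcp_pos'])
    print('t',s['time_s'],'tcp',(p*1000).round(1),'yaw',round(yaw(),2),'F',np.round(s['wrist_force'],2),'w',round(s['gripper_width'],3),'gf',round(s['gripper_force'],1))
    print('delta',(R.T@(np.array([x,y,z])-p)*1000).round(1),'turn',None if yw is None else round(-np.radians(yw-yaw()),3))
E
python3 - <<'E'
from h import *
to(.5285,.0935,.097,-10.4)
d=cap('wrist');cv2.imwrite('pics/w0.png',d['color'][:,:,::-1])
P=cloud(d);x,y,z=P[...,0],P[...,1],P[...,2]
q=P[(abs(z-.1455)<.006)&(abs(x-.527)<.06)&(abs(y-.093)<.06)][:,:2];print(len(q))
if len(q)>50: print(cv2.minAreaRect((q*1000).astype(np.float32)))
E
```

```text
t 1.6 tcp [528.9  92.8 187.1] yaw -10.14 F [-0.44  0.77  0.07] w 0.998 gf 0.0
delta [-0.4 -0.7 90.1] turn 0.005
8246
((528.3397216796875, 92.11968994140625), (56.90020751953125, 64.96186065673828), 80.23650360107422)
```

Request:
drive_tool --moves '[{"delta_pos": [0,0,30],"claw": 1},{"delta_pos": [0,0,30],"claw": 1},{"delta_pos": [0,0,20],"claw": 1},{"delta_pos": [0,0,10],"claw": 1},{"delta_pos": [0,0,0],"claw": 0.5},{"delta_pos": [0,0,0],"claw": 0.5},{"delta_pos": [0,0,0],"claw": 0.5},{"delta_pos": [0,0,0],"claw": 0.5},{"delta_pos": [0,0,0],"claw": 0.5},{"delta_pos": [0,0,0],"claw": 0.5}]'

```text
invalid input
```

Request:
drive_tool --moves '[{"delta_pos": [0,0,30],"turn": 0,"claw": 1},{"delta_pos": [0,0,30],"turn": 0,"claw": 1},{"delta_pos": [0,0,20],"turn": 0,"claw": 1},{"delta_pos": [0,0,10],"turn": 0,"claw": 1},{"delta_pos": [0,0,0],"turn": 0,"claw": 0.5},{"delta_pos": [0,0,0],"turn": 0,"claw": 0.5},{"delta_pos": [0,0,0],"turn": 0,"claw": 0.5},{"delta_pos": [0,0,0],"turn": 0,"claw": 0.5},{"delta_pos": [0,0,0],"turn": 0,"claw": 0.5},{"delta_pos": [0,0,0],"turn": 0,"claw": 0.5}]'

```text
time_s: 2.9
tcp_pos: [0.5287, 0.0943, 0.098]
ee_rot: [[0.984, -0.181, 0.001], [-0.181, -0.984, 0.0], [0.001, -0.0, -1.0]]
wrist_force: [-1.8, -0.1, 3.9]
gripper_width: 0.639
gripper_force: 30.0
```

Request:
drive_tool --moves '[{"delta_pos": [0,0,-5],"turn": 0,"claw": 0.5},{"delta_pos": [0,0,-10],"turn": 0,"claw": 0.5},{"delta_pos": [0,0,-10],"turn": 0,"claw": 0.5},{"delta_pos": [0,0,-5],"turn": 0,"claw": 0.5},{"delta_pos": [0,0,0],"turn": 0,"claw": 0.5},{"delta_pos": [0,0,0],"turn": 0,"claw": 0.5},{"delta_pos": [0,0,0],"turn": 0,"claw": 0.5},{"delta_pos": [0,0,0],"turn": 0,"claw": 0.5},{"delta_pos": [0,0,0],"turn": 0,"claw": 0.5},{"delta_pos": [0,0,0],"turn": 0,"claw": 0.5}]'

```text
time_s: 4.15
tcp_pos: [0.5285, 0.0943, 0.1274]
ee_rot: [[0.984, -0.181, -0.0], [-0.181, -0.984, -0.0], [-0.0, 0.0, -1.0]]
wrist_force: [0.2, 0.2, -3.3]
gripper_width: 0.641
gripper_force: 30.0
```

Run:
```python
from h import *
to(.5285,.0935,.097,-10.4)
```

```text
t 4.15 tcp [528.5  94.3 127.4] yaw -10.42 F [ 0.16  0.24 -3.34] w 0.641 gf 30.0
delta [ 0.2  0.7 30.4] turn -0.0
```

Left weighs about 3.3 N, so it is likely the lighter. Setting it back down.

Request:
drive_tool --moves '[{"delta_pos": [0,0,10],"turn": 0,"claw": 0.5},{"delta_pos": [0,0,12],"turn": 0,"claw": 0.5},{"delta_pos": [0,0,5],"turn": 0,"claw": 0.5},{"delta_pos": [0,0,2],"turn": 0,"claw": 0.5},{"delta_pos": [0,0,1],"turn": 0,"claw": 0.5},{"delta_pos": [0,0,0],"turn": 0,"claw": 0.5},{"delta_pos": [0,0,0],"turn": 0,"claw": 1},{"delta_pos": [0,0,0],"turn": 0,"claw": 1},{"delta_pos": [0,0,0],"turn": 0,"claw": 1},{"delta_pos": [0,0,0],"turn": 0,"claw": 1},{"delta_pos": [0,0,-20],"turn": 0,"claw": 1},{"delta_pos": [0,0,-40],"turn": 0,"claw": 1}]'

```text
time_s: 5.65
tcp_pos: [0.5272, 0.0938, 0.1564]
ee_rot: [[0.983, -0.181, -0.004], [-0.181, -0.983, -0.002], [-0.004, 0.003, -1.0]]
wrist_force: [1.0, 0.9, 0.2]
gripper_width: 0.995
gripper_force: 0.0
```

Request:
drive_tool --moves '[{"delta_pos": [0,0,-35],"turn": 0,"claw": 1}]'

```text
time_s: 5.78
tcp_pos: [0.5286, 0.0943, 0.1937]
ee_rot: [[0.984, -0.181, 0.0], [-0.181, -0.984, -0.0], [0.0, -0.0, -1.0]]
wrist_force: [0.4, 0.3, -1.0]
gripper_width: 0.998
gripper_force: 0.0
```

Run:
```python
from h import *
to(.526,-.1048,.187,-7.6)
```

```text
t 5.775 tcp [528.6  94.3 193.7] yaw -10.41 F [ 0.41  0.3  -0.99] w 0.998 gf 0.0
delta [ 33.4 196.3   6.7] turn -0.049
```

Request:
drive_tool --moves '[{"delta_pos": [8.4,49,0],"turn": 0,"claw": 1},{"delta_pos": [8.4,49,0],"turn": 0,"claw": 1},{"delta_pos": [8.4,49,0],"turn": 0,"claw": 1},{"delta_pos": [8.4,49,0],"turn": -0.049,"claw": 1},{"delta_pos": [0,0,6],"turn": 0,"claw": 1}]'

```text
time_s: 6.4
tcp_pos: [0.5261, -0.1072, 0.1866]
ee_rot: [[0.991, -0.137, 0.001], [-0.137, -0.991, -0.0], [0.001, 0.0, -1.0]]
wrist_force: [-0.3, 0.2, -0.3]
gripper_width: 0.998
gripper_force: 0.0
```

Run:
```python
from h import *
to(.526,-.1048,.097,-7.6)
d=cap('wrist')
P=cloud(d);x,y,z=P[...,0],P[...,1],P[...,2]
q=P[(abs(z-.1455)<.006)&(abs(x-.527)<.06)&(abs(y+.105)<.06)][:,:2];print(len(q))
if len(q)>50: print(cv2.minAreaRect((q*1000).astype(np.float32)))
d=cap('side');P=cloud(d);x,y,z=P[...,0],P[...,1],P[...,2]
q=P[(abs(z-.1455)<.006)&(abs(x-.527)<.05)&(abs(y-.093)<.05)][:,:2];print('left',cv2.minAreaRect((q*1000).astype(np.float32)))
```

```text
t 6.4 tcp [ 526.1 -107.2  186.6] yaw -7.86 F [-0.27  0.16 -0.33] w 0.998 gf 0.0
delta [-0.5 -2.4 89.6] turn -0.005
8294
((525.7913818359375, -106.46643829345703), (56.9801025390625, 64.73081970214844), 82.4015121459961)
left ((528.15380859375, 94.45108032226562), (57.37626266479492, 65.2255859375), 81.20249938964844)
```

Request:
drive_tool --moves '[{"delta_pos": [0,-1,30],"turn": 0,"claw": 1},{"delta_pos": [0,0,30],"turn": 0,"claw": 1},{"delta_pos": [0,0,20],"turn": 0,"claw": 1},{"delta_pos": [0,0,10],"turn": 0,"claw": 1},{"delta_pos": [0,0,0],"turn": 0,"claw": 0.5},{"delta_pos": [0,0,0],"turn": 0,"claw": 0.5},{"delta_pos": [0,0,0],"turn": 0,"claw": 0.5},{"delta_pos": [0,0,0],"turn": 0,"claw": 0.5},{"delta_pos": [0,0,0],"turn": 0,"claw": 0.5},{"delta_pos": [0,0,0],"turn": 0,"claw": 0.5}]'

```text
time_s: 7.75
tcp_pos: [0.5265, -0.1039, 0.0971]
ee_rot: [[0.991, -0.132, 0.001], [-0.132, -0.991, -0.0], [0.001, 0.0, -1.0]]
wrist_force: [-0.8, -2.0, 3.9]
gripper_width: 0.641
gripper_force: 30.0
```

Request:
drive_tool --moves '[{"delta_pos": [0,0,-5],"turn": 0,"claw": 0.5},{"delta_pos": [0,0,-10],"turn": 0,"claw": 0.5},{"delta_pos": [0,0,-10],"turn": 0,"claw": 0.5},{"delta_pos": [0,0,-5],"turn": 0,"claw": 0.5},{"delta_pos": [0,0,0],"turn": 0,"claw": 0.5},{"delta_pos": [0,0,0],"turn": 0,"claw": 0.5},{"delta_pos": [0,0,0],"turn": 0,"claw": 0.5},{"delta_pos": [0,0,0],"turn": 0,"claw": 0.5},{"delta_pos": [0,0,0],"turn": 0,"claw": 0.5},{"delta_pos": [0,0,0],"turn": 0,"claw": 0.5}]'

```text
time_s: 9.0
tcp_pos: [0.5262, -0.1036, 0.1264]
ee_rot: [[0.991, -0.132, -0.0], [-0.132, -0.991, 0.0], [-0.0, 0.0, -1.0]]
wrist_force: [0.5, -0.2, -6.1]
gripper_width: 0.64
gripper_force: 30.0
```

Right is 6.1 N, so it is the heavier. Now to the bay.

Run:
```python
from h import *
to(.484,-.2615,.128,-1.2)
```

```text
t 9.0 tcp [ 526.2 -103.6  126.4] yaw -7.61 F [ 0.49 -0.2  -6.1 ] w 0.64 gf 30.0
delta [-20.9 162.1  -1.6] turn -0.112
```

Request:
drive_tool --moves '[{"delta_pos": [-20.8,2.8,-1],"turn": 0,"claw": 0.5},{"delta_pos": [-20.8,2.8,-1],"turn": 0,"claw": 0.5},{"delta_pos": [2.6,19.6,0],"turn": 0,"claw": 0.5},{"delta_pos": [5.2,39,0],"turn": 0,"claw": 0.5},{"delta_pos": [5.2,39,0],"turn": 0,"claw": 0.5},{"delta_pos": [5.2,39,0],"turn": 0,"claw": 0.5},{"delta_pos": [2.6,19.6,0],"turn": -0.112,"claw": 0.5},{"delta_pos": [0,0,0],"turn": 0,"claw": 0.5},{"delta_pos": [0,0,0],"turn": 0,"claw": 0.5},{"delta_pos": [0,0,0],"turn": 0,"claw": 0.5}]'

```text
time_s: 10.25
tcp_pos: [0.4842, -0.2604, 0.1285]
ee_rot: [[1.0, -0.02, 0.0], [-0.02, -1.0, 0.0], [0.0, -0.0, -1.0]]
wrist_force: [-0.5, 0.1, -5.5]
gripper_width: 0.641
gripper_force: 30.0
```

Run:
```python
from h import *
to(.484,-.2615,.128,-1.2)
for n in('scene','wrist'):
    d=cap(n);P=cloud(d);x,y,z=P[...,0],P[...,1],P[...,2]
    cv2.imwrite('pics/%s1.png'%n,d['color'][:,:,::-1])
    R=(y<-.21)&(y>-.32)
    q=P[R&(abs(z-.176)<.007)&(x<.53)&(x>.44)]; print(n,'tin',len(q),q[:,2].mean() if len(q) else 0)
    if len(q)>30: print(cv2.minAreaRect((q[:,:2]*1000).astype(np.float32)))
    for s in(-1,1):
        q=P[(z>.073)&(z<.079)&((y+.262)*s>.024)&((y+.262)*s<.042)&(x>.53)&(x<.66)]
        if len(q)>5: print('guide',s,len(q),np.polyfit(q[:,0]-.55,q[:,1],1),q[:,0].min(),q[:,0].max(),q[:,1].min(),q[:,1].max())
    q=P[R&(z>.095)&(z<.132)&(x>.525)&(x<.56)]
    if len(q)>20: print('paddle',len(q),np.percentile(q[:,0],[2,50,98]),q[:,1].min(),q[:,1].max())
```

```text
t 10.25 tcp [ 484.2 -260.4  128.5] yaw -1.16 F [-0.47  0.11 -5.53] w 0.641 gf 30.0
delta [-0.2  1.1  0.5] turn 0.001
scene tin 777 0.1765136718243668
((486.0169982910156, -259.9176330566406), (72.67993927001953, 65.58570861816406), 86.00660705566406)
guide -1 104 [-0.02032687 -0.29471315] 0.5300571729431321 0.6450707025692345 -0.2983349123608089 -0.28712981339299254
guide 1 89 [-0.00947528 -0.23151685] 0.5306881167743995 0.655818124605625 -0.23498721753439478 -0.22956642390072868
paddle 484 [0.53597569 0.53978987 0.55870441] -0.2882831985082709 -0.2381453203419886
wrist tin 14667 0.17650561936443737
((483.56158447265625, -261.7294921875), (73.85810089111328, 65.24067687988281), 88.5679702758789)
guide -1 1131 [-0.02823871 -0.29603527] 0.5302896309198628 0.6285720506874536 -0.30010945586560456 -0.2866949156112946
guide 1 1122 [-0.03239003 -0.23219713] 0.5302978247474491 0.629852798919107 -0.23687232696475752 -0.22970809662270925
paddle 2895 [0.53471315 0.53985878 0.55927323] -0.2886943053038175 -0.239104982185863
```

View pics/wrist1.png

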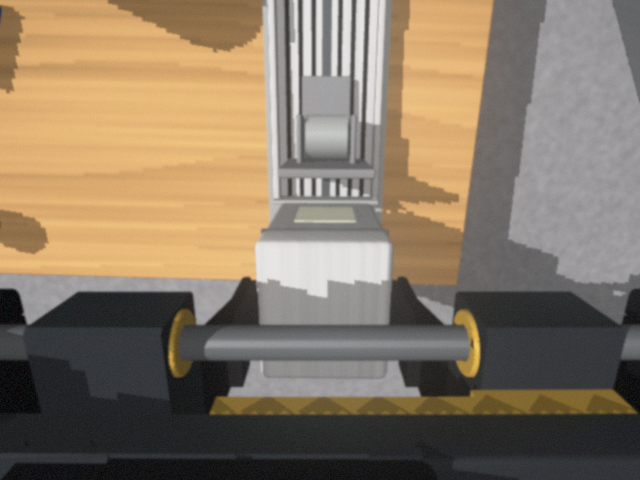

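The wrist view shows the tin lid (px 258–390, row 260) with the track behind it (outer guide edges about 267 and 387), the stop at row 203 and the paddle top at row 170. The tin is roughly centred, so I refine the lateral and yaw alignment from these edges.

Run:
```python
from h import *
d=load('wrist');P=cloud(d);z=P[...,2];x=P[...,0]
def fit(rows,mask,h,name):
    L,Rr=[],[]
    for r in rows:
        c=np.flatnonzero(mask[r,200:450])+200
        if len(c)>4: L.append((c[0]-.5,r)); Rr.append((c[-1]+.5,r))
    a=onplane(d,L,h);b=onplane(d,Rr,h)
    x0=.515
    o=[]
    for q in(a,b):
        p=np.polyfit(q[:,0]-x0,q[:,1],1); k=abs(q[:,1]-np.polyval(p,q[:,0]-x0))<.0008
        p=np.polyfit(q[k,0]-x0,q[k,1],1); o.append(p); print(name,p.round(4),k.sum(),q[:,0].min().round(3),q[:,0].max().round(3))
    print(' centre at .515',((o[0][1]+o[1][1])/2).round(4),'width',(o[0][1]-o[1][1]).round(4),'yaw',np.degrees((o[0][0]+o[1][0])/2).round(2))
fit(range(10,150),(z>.0725)&(z<.1)&(x>.5),.076,'guides')
fit(range(245,320),(z>.170)&(z<.182),float(np.median(z[250:280,280:370])),'lid')
print(np.median(z[250:280,280:370]))
# plane tilt of lid
q=P[246:318,265:383].reshape(-1,3);q=q[abs(q[:,2]-.1765)<.005];A=np.c_[q[:,:2],np.ones(len(q))];print('tilt',np.linalg.lstsq(A,q[:,2],rcond=None)[0])
# stop edge rows, paddle
for c in(300,325,350): print(c,[(r,P[r,c].round(4).tolist()) for r in range(160,210,4)])
```

```text
guides [-0.0332 -0.2291] 140 0.546 0.624
guides [-0.0281 -0.2969] 140 0.545 0.623
 centre at .515 -0.263 width 0.0678 yaw -1.76
lid [-0.002  -0.2347] 7 0.482 0.515
lid [ 0.0298 -0.29  ] 13 0.481 0.514
 centre at .515 -0.2623 width 0.0553 yaw 0.8
0.1767479077506046
tilt [-0.0046407  -0.01180884  0.1759747 ]
300 [(160, [0.5409, -0.2493, 0.0979]), (164, [0.5396, -0.2498, 0.1075]), (168, [0.5394, -0.251, 0.1261]), (172, [0.5375, -0.2509, 0.127]), (176, [0.5354, -0.2508, 0.1265]), (180, [0.5248, -0.2467, 0.0643]), (184, [0.5223, -0.2467, 0.0657]), (188, [0.5197, -0.2466, 0.0662]), (192, [0.5168, -0.2465, 0.0649]), (196, [0.5148, -0.2466, 0.0691]), (200, [0.5142, -0.2473, 0.08]), (204, [0.5154, -0.2485, 0.0992]), (208, [0.516, -0.2493, 0.1133])]
325 [(160, [0.5392, -0.2637, 0.0814]), (164, [0.5392, -0.2637, 0.1065]), (168, [0.5391, -0.2636, 0.1257]), (172, [0.5373, -0.2636, 0.1272]), (176, [0.5352, -0.2636, 0.1271]), (180, [0.5247, -0.2635, 0.066]), (184, [0.5217, -0.2634, 0.0639]), (188, [0.5192, -0.2634, 0.0656]), (192, [0.5165, -0.2633, 0.0654]), (196, [0.5144, -0.2633, 0.069]), (200, [0.514, -0.2633, 0.0807]), (204, [0.5152, -0.2632, 0.0993]), (208, [0.5156, -0.2632, 0.1125])]
350 [(160, [0.5404, -0.2781, 0.0982]), (164, [0.5389, -0.2776, 0.1064]), (168, [0.5388, -0.2764, 0.1251]), (172, [0.5371, -0.2762, 0.1281]), (176, [0.5347, -0.2764, 0.1252]), (180, [0.5243, -0.2802, 0.0656]), (184, [0.5215, -0.2802, 0.065]), (188, [0.5187, -0.2803, 0.0642]), (192, [0.5162, -0.2802, 0.0654]), (196, [0.5139, -0.28, 0.0676]), (200, [0.5135, -0.2792, 0.08]), (204, [0.5147, -0.2781, 0.0985]), (208, [0.5154, -0.2771, 0.1129])]
```

Run:
```python
from h import *
d=load('wrist');P=cloud(d);z=P[...,2];g=cv2.cvtColor(d['color'],cv2.COLOR_RGB2GRAY).astype(float)
L=[];R=[]
for r in range(246,276,2):
    m=z[r]>.16; c=np.flatnonzero(m[230:420])+230
    gl=np.abs(np.gradient(g[r])); print(r,c[0],c[-1],'col edges',245+gl[245:275].argmax(),375+gl[375:405].argmax())
    L.append((245+gl[245:275].argmax(),r));R.append((375+gl[375:405].argmax(),r))
a=onplane(d,L,.1757);b=onplane(d,R,.1757)
print(np.polyfit(a[:,0]-.5,a[:,1],1),np.polyfit(b[:,0]-.5,b[:,1],1)); print(((np.median(a[:,1])+np.median(b[:,1]))/2),np.median(a[:,1]-b[:,1]),np.median(a[:,0]))
```

```text
246 254 392 col edges 255 389
248 255 392 col edges 255 388
250 255 392 col edges 255 389
252 255 392 col edges 255 389
254 255 392 col edges 255 388
256 235 406 col edges 255 389
258 241 392 col edges 256 389
260 255 392 col edges 255 388
262 255 392 col edges 255 389
264 255 392 col edges 256 389
266 255 391 col edges 256 388
268 256 391 col edges 256 388
270 256 391 col edges 256 388
272 256 391 col edges 256 388
274 251 391 col edges 256 388
[-0.02588047 -0.23437994] [-8.20984865e-05 -2.88768237e-01]
-0.26165999761721653 0.05418108893695581 0.5080258989375352
```

Request:
drive_tool --moves '[{"delta_pos": [5,0.8,1],"turn": 0.01,"claw": 0.5},{"delta_pos": [5,0,1],"turn": 0,"claw": 0.5},{"delta_pos": [4,0,0],"turn": 0,"claw": 0.5},{"delta_pos": [0,0,0],"turn": 0,"claw": 0.5},{"delta_pos": [0,0,0],"turn": 0,"claw": 0.5}]'

```text
time_s: 10.98
tcp_pos: [0.498, -0.2624, 0.1263]
ee_rot: [[1.0, -0.031, -0.0], [-0.031, -1.0, 0.0], [-0.0, -0.0, -1.0]]
wrist_force: [0.5, 0.9, -4.2]
gripper_width: 0.642
gripper_force: 30.0
```

Request:
drive_tool --moves '[{"delta_pos": [2,0,0],"turn": 0,"claw": 0.5},{"delta_pos": [0,0,0],"turn": 0,"claw": 0.5}]'

```text
time_s: 11.22
tcp_pos: [0.5003, -0.2625, 0.1265]
ee_rot: [[1.0, -0.031, 0.0], [-0.031, -1.0, -0.0], [0.0, 0.0, -1.0]]
wrist_force: [0.0, -0.2, -4.9]
gripper_width: 0.643
gripper_force: 30.0
```

Request:
drive_tool --moves '[{"delta_pos": [2,0,0],"turn": 0,"claw": 0.5},{"delta_pos": [0,0,0],"turn": 0,"claw": 0.5}]'

```text
time_s: 11.48
tcp_pos: [0.5023, -0.2625, 0.1265]
ee_rot: [[1.0, -0.031, 0.0], [-0.031, -1.0, -0.0], [0.0, 0.0, -1.0]]
wrist_force: [0.2, -0.5, -5.9]
gripper_width: 0.638
gripper_force: 30.0
```

Request:
drive_tool --moves '[{"delta_pos": [2,0,0],"turn": 0,"claw": 0.5},{"delta_pos": [0,0,0],"turn": 0,"claw": 0.5}]'

```text
time_s: 11.72
tcp_pos: [0.5034, -0.2625, 0.1261]
ee_rot: [[1.0, -0.031, -0.002], [-0.031, -1.0, 0.0], [-0.002, -0.0, -1.0]]
wrist_force: [-1.3, 1.4, -4.5]
gripper_width: 0.639
gripper_force: 30.0
```

Request:
drive_tool --moves '[{"delta_pos": [2,0,0],"turn": 0,"claw": 0.5},{"delta_pos": [0,0,0],"turn": 0,"claw": 0.5}]'

```text
time_s: 11.98
tcp_pos: [0.5048, -0.2624, 0.126]
ee_rot: [[1.0, -0.031, -0.003], [-0.031, -1.0, 0.001], [-0.003, -0.001, -1.0]]
wrist_force: [-4.3, 0.6, -4.6]
gripper_width: 0.64
gripper_force: 30.0
```

Request:
drive_tool --moves '[{"delta_pos": [4,0,0],"turn": 0,"claw": 0.5},{"delta_pos": [4,0,0],"turn": 0,"claw": 0.5},{"delta_pos": [4,0,0],"turn": 0,"claw": 0.5},{"delta_pos": [4,0,0],"turn": 0,"claw": 0.5},{"delta_pos": [4,0,0],"turn": 0,"claw": 0.5},{"delta_pos": [4,0,0],"turn": 0,"claw": 0.5},{"delta_pos": [4,0,0],"turn": 0,"claw": 0.5},{"delta_pos": [4,0,0],"turn": 0,"claw": 0.5},{"delta_pos": [4,0,0],"turn": 0,"claw": 0.5},{"delta_pos": [4,0,0],"turn": 0,"claw": 0.5},{"delta_pos": [2,0,0],"turn": 0,"claw": 0.5},{"delta_pos": [0,0,0],"turn": 0,"claw": 0.5}]'

```text
time_s: 13.48
tcp_pos: [0.5462, -0.2638, 0.1259]
ee_rot: [[1.0, -0.031, -0.005], [-0.031, -1.0, 0.001], [-0.005, -0.001, -1.0]]
wrist_force: [-5.9, 0.7, -3.0]
gripper_width: 0.642
gripper_force: 30.0
```

Request:
drive_tool --moves '[{"delta_pos": [1,0,0],"turn": 0,"claw": 0.5},{"delta_pos": [0,0,0],"turn": 0,"claw": 0.5},{"delta_pos": [0,0,0],"turn": 0,"claw": 0.5},{"delta_pos": [0,0,0],"turn": 0,"claw": 0.5}]'

```text
time_s: 13.98
tcp_pos: [0.547, -0.2638, 0.126]
ee_rot: [[1.0, -0.031, -0.005], [-0.031, -1.0, 0.001], [-0.005, -0.001, -1.0]]
wrist_force: [-6.6, 1.4, -2.9]
gripper_width: 0.637
gripper_force: 30.0
```

Run:
```python
from h import *
to(.55,-.264,.103,-1.76)
for n in('scene','wrist','side'):
    d=cap(n);P=cloud(d);x,y,z=P[...,0],P[...,1],P[...,2]
    cv2.imwrite('pics/%s2.png'%n,d['color'][:,:,::-1])
    R=(y<-.24)&(y>-.285)
    q=P[R&(z>.117)&(z<.132)&(x>.56)&(x<.61)]
    if len(q)>5: print(n,'paddle top',len(q),np.percentile(q[:,0],[5,50,95]))
    q=P[R&(z>.070)&(z<.084)&(x>.49)&(x<.52)]
    if len(q)>5: print(n,'stop',len(q),np.percentile(q[:,0],[5,50,95]))
    q=P[R&(z>.09)&(z<.165)&(x>.505)&(x<.53)]
    if len(q)>5: print(n,'tin front',len(q),[np.percentile(q[abs(q[:,2]-h)<.01,0],[5,50,95]).round(4).tolist() for h in(.1,.12,.14)])
```

```text
t 13.975 tcp [ 547.  -263.8  126. ] yaw -1.79 F [-6.59  1.36 -2.89] w 0.637 gf 30.0
delta [ 3.1  0.1 23. ] turn -0.001
scene paddle top 195 [0.57412967 0.57892354 0.58135479]
wrist paddle top 1195 [0.57506498 0.57784116 0.57980104]
side stop 37 [0.51119039 0.51255976 0.51463215]
side tin front 209 [[0.5079, 0.5097, 0.5112], [0.5088, 0.5107, 0.5125], [0.511, 0.5125, 0.5142]]
```

View pics/wrist2.png

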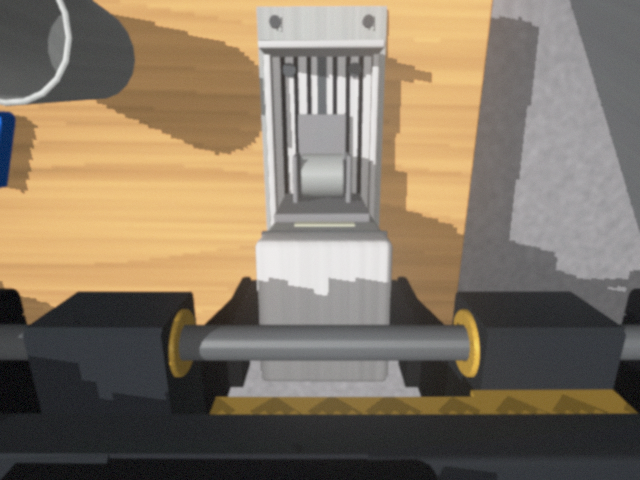

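The wrist view shows the tin behind the stop line with the paddle top at row 210. Side depth shows the tin pitched about 0.07 rad, bottom towards the robot, and the bottom front edge still about 5.5 mm short of clearing the stop. The paddle is at about 41 mm. I advance a little more and re-check.

Request:
drive_tool --moves '[{"delta_pos": [2,0,0],"turn": 0,"claw": 0.5},{"delta_pos": [2,0,0],"turn": 0,"claw": 0.5},{"delta_pos": [1,0,0],"turn": 0,"claw": 0.5},{"delta_pos": [1,0,0],"turn": 0,"claw": 0.5},{"delta_pos": [0,0,0],"turn": 0,"claw": 0.5},{"delta_pos": [0,0,0],"turn": 0,"claw": 0.5}]'

```text
time_s: 14.88
tcp_pos: [0.5529, -0.264, 0.126]
ee_rot: [[1.0, -0.031, -0.005], [-0.031, -1.0, 0.001], [-0.005, -0.001, -1.0]]
wrist_force: [-5.7, 0.4, -3.2]
gripper_width: 0.643
gripper_force: 30.0
```

```bash
cat > m.py <<'E'
from h import *
def m():
    to(.55,-.264,.103,-1.76)
    for n in('scene','wrist','side'):
        d=cap(n);P=cloud(d);x,y,z=P[...,0],P[...,1],P[...,2]
        R=(y<-.24)&(y>-.285)
        q=P[R&(z>.117)&(z<.132)&(x>.56)&(x<.61)]
        if len(q)>5: print(n,'paddle top',len(q),np.percentile(q[:,0],[5,50,95]).round(4))
        q=P[R&(z>.070)&(z<.084)&(x>.49)&(x<.52)]
        if len(q)>5: print(n,'stop',len(q),np.percentile(q[:,0],[5,50,95]).round(4))
        q=P[R&(z>.08)&(z<.165)&(x>.505)&(x<.535)]
        if n=='side':
            for h in(.085,.095,.105,.115,.125,.135,.145):
                k=q[abs(q[:,2]-h)<.005,0]; print(' tinfront z',h,len(k),np.percentile(k,[10,50,90]).round(4) if len(k) else '')
E
python3 -c "import m;m.m()"
```

```text
t 14.875 tcp [ 552.9 -264.   126. ] yaw -1.79 F [-5.73  0.4  -3.16] w 0.643 gf 30.0
delta [-2.8  0.2 23. ] turn -0.0
scene paddle top 205 [0.5802 0.5848 0.5872]
wrist paddle top 1200 [0.5809 0.5837 0.5857]
side stop 36 [0.5112 0.5126 0.5147]
 tinfront z 0.085 13 [0.5117 0.5132 0.5149]
 tinfront z 0.095 21 [0.5139 0.5152 0.5164]
 tinfront z 0.105 27 [0.5149 0.516  0.5172]
 tinfront z 0.115 28 [0.5152 0.5163 0.518 ]
 tinfront z 0.125 31 [0.5156 0.5167 0.5178]
 tinfront z 0.135 27 [0.517  0.5179 0.5187]
 tinfront z 0.145 36 [0.5175 0.5191 0.5208]
```

Request:
drive_tool --moves '[{"delta_pos": [1,0,0],"turn": 0,"claw": 0.5},{"delta_pos": [0.6,0,0],"turn": 0,"claw": 0.5},{"delta_pos": [0,0,2],"turn": 0,"claw": 0.5},{"delta_pos": [0,0,2],"turn": 0,"claw": 0.5},{"delta_pos": [0,0,2],"turn": 0,"claw": 0.5},{"delta_pos": [0,0,0],"turn": 0,"claw": 0.5},{"delta_pos": [0,0,0],"turn": 0,"claw": 0.5}]'

```text
time_s: 15.9
tcp_pos: [0.5542, -0.264, 0.1197]
ee_rot: [[0.999, -0.031, -0.006], [-0.031, -1.0, 0.001], [-0.006, -0.001, -1.0]]
wrist_force: [-6.0, -0.4, -3.7]
gripper_width: 0.638
gripper_force: 30.0
```

Request:
drive_tool --moves '[{"delta_pos": [0,0,2],"turn": 0,"claw": 0.5},{"delta_pos": [0,0,1],"turn": 0,"claw": 0.5},{"delta_pos": [0,0,0],"turn": 0,"claw": 0.5}]'

```text
time_s: 16.27
tcp_pos: [0.5543, -0.2641, 0.1168]
ee_rot: [[0.999, -0.031, -0.005], [-0.031, -1.0, 0.001], [-0.005, -0.001, -1.0]]
wrist_force: [-6.3, 0.9, -3.3]
gripper_width: 0.641
gripper_force: 30.0
```

Request:
drive_tool --moves '[{"delta_pos": [0,0,1.5],"turn": 0,"claw": 0.5},{"delta_pos": [0,0,1.5],"turn": 0,"claw": 0.5},{"delta_pos": [0,0,0],"turn": 0,"claw": 0.5}]'

```text
time_s: 16.65
tcp_pos: [0.5543, -0.2641, 0.1138]
ee_rot: [[0.999, -0.031, -0.005], [-0.031, -1.0, 0.001], [-0.005, -0.001, -1.0]]
wrist_force: [-6.6, -0.4, -3.0]
gripper_width: 0.639
gripper_force: 30.0
```

Request:
drive_tool --moves '[{"delta_pos": [0,0,1.5],"turn": 0,"claw": 0.5},{"delta_pos": [0,0,1],"turn": 0,"claw": 0.5},{"delta_pos": [0,0,0],"turn": 0,"claw": 0.5}]'

```text
time_s: 17.02
tcp_pos: [0.5544, -0.2641, 0.1113]
ee_rot: [[0.999, -0.031, -0.005], [-0.031, -1.0, 0.001], [-0.005, -0.001, -1.0]]
wrist_force: [-5.0, -0.5, -4.1]
gripper_width: 0.64
gripper_force: 30.0
```

```bash
python3 -c "
import m;m.m()"
```

```text
t 17.025 tcp [ 554.4 -264.1  111.3] yaw -1.79 F [-5.   -0.47 -4.08] w 0.64 gf 30.0
delta [-4.3  0.1  8.4] turn -0.001
scene paddle top 205 [0.5828 0.5875 0.5899]
wrist paddle top 1509 [0.5831 0.5861 0.5883]
side stop 52 [0.511  0.5132 0.5179]
 tinfront z 0.085 37 [0.5126 0.517  0.5182]
 tinfront z 0.095 29 [0.5166 0.5178 0.5189]
 tinfront z 0.105 27 [0.5172 0.5184 0.5195]
 tinfront z 0.115 32 [0.5171 0.519  0.5203]
 tinfront z 0.125 31 [0.5187 0.5198 0.5215]
 tinfront z 0.135 32 [0.5199 0.521  0.5222]
 tinfront z 0.145 27 [0.5201 0.5215 0.5226]
```

Request:
drive_tool --moves '[{"delta_pos": [0,0,1.5],"turn": 0,"claw": 0.5},{"delta_pos": [0,0,1.5],"turn": 0,"claw": 0.5},{"delta_pos": [0,0,0],"turn": 0,"claw": 0.5}]'

```text
time_s: 17.55
tcp_pos: [0.5543, -0.2641, 0.1083]
ee_rot: [[0.999, -0.031, -0.005], [-0.031, -1.0, 0.001], [-0.005, -0.001, -1.0]]
wrist_force: [-6.5, 0.1, -4.0]
gripper_width: 0.641
gripper_force: 30.0
```

Request:
drive_tool --moves '[{"delta_pos": [0,0,1],"turn": 0,"claw": 0.5},{"delta_pos": [0,0,1],"turn": 0,"claw": 0.5},{"delta_pos": [0,0,0],"turn": 0,"claw": 0.5}]'

```text
time_s: 17.92
tcp_pos: [0.5544, -0.2641, 0.1063]
ee_rot: [[0.999, -0.031, -0.005], [-0.031, -1.0, 0.001], [-0.005, -0.001, -1.0]]
wrist_force: [-6.6, -1.1, -3.2]
gripper_width: 0.644
gripper_force: 30.0
```

Request:
drive_tool --moves '[{"delta_pos": [0,0,1],"turn": 0,"claw": 0.5},{"delta_pos": [0,0,0],"turn": 0,"claw": 0.5}]'

```text
time_s: 18.18
tcp_pos: [0.5544, -0.2641, 0.1054]
ee_rot: [[0.999, -0.031, -0.005], [-0.031, -1.0, 0.001], [-0.005, -0.001, -1.0]]
wrist_force: [-6.9, 0.8, -3.3]
gripper_width: 0.638
gripper_force: 30.0
```

Request:
drive_tool --moves '[{"delta_pos": [0,0,1],"turn": 0,"claw": 0.5},{"delta_pos": [0,0,0],"turn": 0,"claw": 0.5}]'

```text
time_s: 18.42
tcp_pos: [0.5547, -0.2642, 0.105]
ee_rot: [[1.0, -0.031, -0.004], [-0.031, -1.0, 0.001], [-0.004, -0.0, -1.0]]
wrist_force: [-7.1, 0.8, -1.1]
gripper_width: 0.639
gripper_force: 30.0
```

Request:
drive_tool --moves '[{"delta_pos": [0,0,1],"turn": 0,"claw": 0.5},{"delta_pos": [0,0,0],"turn": 0,"claw": 0.5}]'

```text
time_s: 18.68
tcp_pos: [0.5549, -0.2642, 0.105]
ee_rot: [[1.0, -0.031, -0.003], [-0.031, -1.0, 0.0], [-0.003, -0.0, -1.0]]
wrist_force: [-7.7, 0.1, 2.2]
gripper_width: 0.639
gripper_force: 30.0
```

Request:
drive_tool --moves '[{"delta_pos": [0,0,0.7],"turn": 0,"claw": 0.5},{"delta_pos": [0,0,0],"turn": 0,"claw": 0.5}]'

```text
time_s: 18.92
tcp_pos: [0.555, -0.2643, 0.1049]
ee_rot: [[1.0, -0.031, -0.003], [-0.031, -1.0, -0.0], [-0.003, 0.0, -1.0]]
wrist_force: [-9.2, 2.8, 3.8]
gripper_width: 0.644
gripper_force: 30.0
```

```bash
python3 -c "
import m;m.m()"
```

```text
t 18.925 tcp [ 555.  -264.3  104.9] yaw -1.75 F [-9.16  2.8   3.81] w 0.644 gf 30.0
delta [-5.  -0.2  1.9] turn 0.0
scene paddle top 207 [0.5838 0.5886 0.5911]
wrist paddle top 1554 [0.5846 0.5875 0.5895]
side paddle top 6 [0.586  0.5894 0.5917]
side stop 56 [0.5117 0.5131 0.519 ]
 tinfront z 0.085 35 [0.5127 0.518  0.5194]
 tinfront z 0.095 28 [0.5172 0.5185 0.5203]
 tinfront z 0.105 28 [0.5184 0.5194 0.5208]
 tinfront z 0.115 32 [0.5191 0.5199 0.5219]
 tinfront z 0.125 30 [0.52   0.5212 0.5224]
 tinfront z 0.135 29 [0.5208 0.5217 0.5227]
 tinfront z 0.145 29 [0.5213 0.5223 0.5235]
```

Touching the floor on the rear edge. I back off slightly from the paddle's end, then press down gently to level the tin.

Request:
drive_tool --moves '[{"delta_pos": [-1,0,0],"turn": 0,"claw": 0.5},{"delta_pos": [-1,0,0],"turn": 0,"claw": 0.5},{"delta_pos": [0,0,1],"turn": 0,"claw": 0.5},{"delta_pos": [0,0,0],"turn": 0,"claw": 0.5}]'

```text
time_s: 19.58
tcp_pos: [0.5544, -0.2643, 0.1047]
ee_rot: [[1.0, -0.03, 0.0], [-0.03, -1.0, -0.001], [0.0, 0.001, -1.0]]
wrist_force: [-7.1, 2.4, 5.8]
gripper_width: 0.644
gripper_force: 30.0
```

Request:
drive_tool --moves '[{"delta_pos": [-0.5,0,1],"turn": 0,"claw": 0.5},{"delta_pos": [0,0,0],"turn": 0,"claw": 0.5}]'

```text
time_s: 19.82
tcp_pos: [0.5543, -0.2644, 0.1045]
ee_rot: [[1.0, -0.03, 0.001], [-0.03, -1.0, -0.001], [0.001, 0.001, -1.0]]
wrist_force: [-7.8, 2.6, 9.2]
gripper_width: 0.639
gripper_force: 30.0
```

Request:
drive_tool --moves '[{"delta_pos": [0,0,1],"turn": 0,"claw": 0.5},{"delta_pos": [0,0,0],"turn": 0,"claw": 0.5}]'

```text
time_s: 20.08
tcp_pos: [0.5543, -0.2645, 0.1044]
ee_rot: [[1.0, -0.03, 0.002], [-0.03, -1.0, -0.002], [0.002, 0.002, -1.0]]
wrist_force: [-8.5, 3.3, 13.1]
gripper_width: 0.634
gripper_force: 30.0
```

```bash
python3 -c "
import m;m.m()"
```

```text
t 20.075 tcp [ 554.3 -264.5  104.4] yaw -1.72 F [-8.47  3.33 13.14] w 0.634 gf 30.0
delta [-4.3 -0.4  1.4] turn 0.001
scene paddle top 199 [0.5828 0.5876 0.5905]
wrist paddle top 1590 [0.5838 0.5866 0.5888]
side stop 55 [0.5111 0.5134 0.5184]
 tinfront z 0.085 41 [0.512  0.5179 0.519 ]
 tinfront z 0.095 27 [0.5174 0.5189 0.5203]
 tinfront z 0.105 26 [0.5184 0.5193 0.5202]
 tinfront z 0.115 30 [0.5182 0.5197 0.5206]
 tinfront z 0.125 31 [0.5193 0.5207 0.5218]
 tinfront z 0.135 26 [0.52   0.5211 0.5222]
 tinfront z 0.145 31 [0.5207 0.5215 0.5229]
```

Request:
drive_tool --moves '[{"delta_pos": [-1,-0.4,0],"turn": 0,"claw": 0.5},{"delta_pos": [-1,0,0],"turn": 0,"claw": 0.5},{"delta_pos": [-1,0,0],"turn": 0,"claw": 0.5},{"delta_pos": [0,0,0],"turn": 0,"claw": 0.5}]'

```text
time_s: 20.72
tcp_pos: [0.552, -0.2646, 0.1036]
ee_rot: [[1.0, -0.03, 0.003], [-0.03, -1.0, -0.002], [0.003, 0.002, -1.0]]
wrist_force: [-6.5, 0.6, 7.4]
gripper_width: 0.636
gripper_force: 30.0
```

Request:
drive_tool --moves '[{"delta_pos": [-1,0,0],"turn": 0,"claw": 0.5},{"delta_pos": [-1,0,0],"turn": 0,"claw": 0.5},{"delta_pos": [0,0,0],"turn": 0,"claw": 0.5}]'

```text
time_s: 21.1
tcp_pos: [0.5504, -0.2647, 0.103]
ee_rot: [[1.0, -0.03, 0.004], [-0.03, -1.0, -0.002], [0.004, 0.002, -1.0]]
wrist_force: [-5.6, 0.1, 4.4]
gripper_width: 0.638
gripper_force: 30.0
```

```bash
python3 -c "
import m;m.m()"
```

```text
t 21.1 tcp [ 550.4 -264.7  103. ] yaw -1.73 F [-5.6   0.11  4.36] w 0.638 gf 30.0
delta [-0.4 -0.7 -0. ] turn 0.001
scene paddle top 205 [0.5796 0.5847 0.5874]
wrist paddle top 1691 [0.5802 0.5832 0.5855]
side stop 56 [0.5113 0.5134 0.5183]
 tinfront z 0.085 38 [0.5123 0.5165 0.5183]
 tinfront z 0.095 25 [0.5161 0.5172 0.5181]
 tinfront z 0.105 28 [0.5165 0.5174 0.5187]
 tinfront z 0.115 29 [0.516  0.5175 0.5183]
 tinfront z 0.125 24 [0.5164 0.5174 0.5183]
 tinfront z 0.135 26 [0.516  0.5172 0.5181]
 tinfront z 0.145 30 [0.5163 0.5174 0.5183]
```

The tin is now vertical and on the floor, 2–3 mm from the stop. I ease it forward to the stop, then release.

Request:
drive_tool --moves '[{"delta_pos": [-1,0,-0.5],"turn": 0,"claw": 0.5},{"delta_pos": [-1,0,-0.5],"turn": 0,"claw": 0.5},{"delta_pos": [0,0,0],"turn": 0,"claw": 0.5}]'

```text
time_s: 21.62
tcp_pos: [0.5484, -0.2643, 0.1029]
ee_rot: [[1.0, -0.03, 0.003], [-0.03, -1.0, -0.002], [0.003, 0.002, -1.0]]
wrist_force: [-3.7, -1.2, 5.7]
gripper_width: 0.638
gripper_force: 30.0
```

Request:
drive_tool --moves '[{"delta_pos": [-0.8,0,0],"turn": 0,"claw": 0.5},{"delta_pos": [0,0,0],"turn": 0,"claw": 0.5}]'

```text
time_s: 21.88
tcp_pos: [0.5484, -0.2643, 0.1029]
ee_rot: [[1.0, -0.03, 0.005], [-0.03, -1.0, -0.002], [0.005, 0.002, -1.0]]
wrist_force: [-1.8, -1.8, 5.6]
gripper_width: 0.638
gripper_force: 30.0
```

```bash
python3 -c "
import m;m.m()"
```

```text
t 21.875 tcp [ 548.4 -264.3  102.9] yaw -1.72 F [-1.85 -1.78  5.63] w 0.638 gf 30.0
delta [ 1.6 -0.4 -0.1] turn 0.001
scene paddle top 200 [0.5776 0.5826 0.5854]
wrist paddle top 1710 [0.5782 0.5813 0.5837]
side stop 45 [0.5113 0.5128 0.5162]
 tinfront z 0.085 31 [0.5127 0.5148 0.5163]
 tinfront z 0.095 26 [0.5143 0.515  0.5163]
 tinfront z 0.105 25 [0.514  0.515  0.5161]
 tinfront z 0.115 31 [0.5142 0.5152 0.5164]
 tinfront z 0.125 22 [0.5151 0.5158 0.5166]
 tinfront z 0.135 28 [0.514  0.5154 0.5159]
 tinfront z 0.145 34 [0.5145 0.5155 0.5179]
```

Request:
drive_tool --moves '[{"delta_pos": [0,0,-1],"turn": 0,"claw": 0.5},{"delta_pos": [0,0,-0.5],"turn": 0,"claw": 0.5},{"delta_pos": [0,0,0],"turn": 0,"claw": 0.75},{"delta_pos": [0,0,0],"turn": 0,"claw": 1},{"delta_pos": [0,0,0],"turn": 0,"claw": 1},{"delta_pos": [0,0,0],"turn": 0,"claw": 1},{"delta_pos": [0,0,0],"turn": 0,"claw": 1},{"delta_pos": [0,0,-15],"turn": 0,"claw": 1},{"delta_pos": [0,0,-35],"turn": 0,"claw": 1},{"delta_pos": [0,0,-35],"turn": 0,"claw": 1},{"delta_pos": [0,0,-35],"turn": 0,"claw": 1},{"delta_pos": [0,0,0],"turn": 0,"claw": 1}]'

```text
time_s: 23.52
tcp_pos: [0.5485, -0.2643, 0.2278]
ee_rot: [[0.999, -0.031, 0.009], [-0.03, -1.0, -0.003], [0.009, 0.003, -1.0]]
wrist_force: [-0.8, 1.0, -0.6]
gripper_width: 0.999
gripper_force: 0.0
```

Run:
```python
import m; from h import *
m.m()
d=load('wrist');P=cloud(d);x,y,z=P[...,0],P[...,1],P[...,2]
q=P[(abs(z-.152)<.006)&(abs(x-.547)<.06)&(abs(y+.264)<.06)];print(len(q),np.median(q[:,2]),cv2.minAreaRect((q[:,:2]*1000).astype(np.float32)))
d=load('side');P=cloud(d);x,y,z=P[...,0],P[...,1],P[...,2]
q=P[(abs(z-.1455)<.006)&(abs(x-.527)<.05)&(abs(y-.093)<.05)][:,:2];print('left',cv2.minAreaRect((q*1000).astype(np.float32)))
cv2.imwrite('pics/end.png',load('scene')['color'][:,:,::-1])
```

```text
t 23.525 tcp [ 548.5 -264.3  227.8] yaw -1.75 F [-0.75  1.04 -0.58] w 0.999 gf 0.0
delta [  0.4  -0.7 124.9] turn 0.0
scene paddle top 198 [0.5776 0.5826 0.5855]
wrist paddle top 536 [0.5781 0.5812 0.5836]
side stop 43 [0.5114 0.5129 0.5158]
 tinfront z 0.085 32 [0.5122 0.5146 0.5162]
 tinfront z 0.095 24 [0.5143 0.5151 0.5162]
 tinfront z 0.105 26 [0.514  0.5146 0.5165]
 tinfront z 0.115 27 [0.5139 0.5146 0.516 ]
 tinfront z 0.125 28 [0.5143 0.5149 0.5162]
 tinfront z 0.135 25 [0.5143 0.515  0.5159]
 tinfront z 0.145 32 [0.5145 0.5154 0.5169]
6615 0.15097436498194683 ((546.720458984375, -265.5595397949219), (56.85378646850586, 64.61311340332031), 88.29225158691406)
left ((528.366943359375, 94.46469116210938), (57.89854431152344, 66.34833526611328), 80.43087768554688)
```

View pics/end.png

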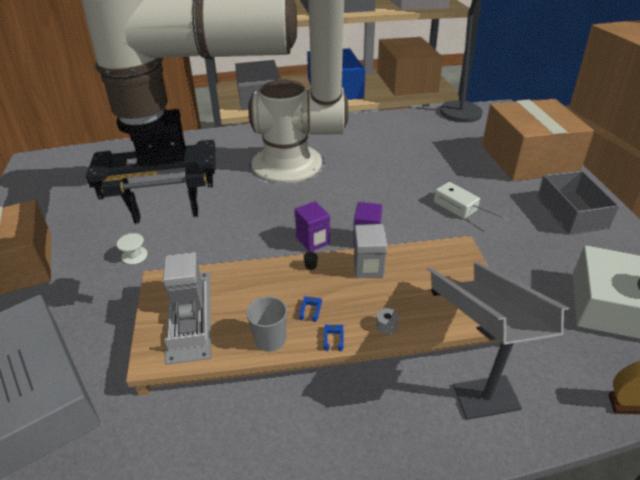

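The end view shows the heavy tin upright in the bay (px 182,275) with its lid at z≈0.151, as expected (0.066 + 0.086 = 0.152). The lighter tin is in its place (370,250) and the bystanders are unmoved. Handing in.

```bash
python3 -c "
from station import ticket
print(ticket.finish_job())"
```

```text
the job is handed in; nothing more can be done
None
```

The heavier tin (right, about 6.1 N) is seated upright in the bay and released. The lighter (left, about 3.3 N) is back upright where it stood. The job is handed in, with no verdict returned.

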